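# Hang the power carver on the spring lift

### The job

Take the cordless power carver out of its tray and stand it upright on the dark mat under the jib, its burr pointing straight away from the side with the hook's handle. With the carver standing on the mat, pull the sprung hook down by its handle, run the hook through under the carver's bail, and let it take the carver up until it hangs still and level from the fully retracted hook. Leave the mallet and the gouge where they are.

Things in the scene. Friction and masses are not known exactly. Their poses are not given: they have to be found in the camera images.
- carver: Cordless power carver, 0.4-0.6 kg. Grey body 56 mm across along x (-62 to +63 mm), axis 48 mm up; stands on a black battery foot 86 x 50 mm; ball burr to +x (end at +126 mm), square tail grip to -x, steel bail on top. Origin: centre of the foot's underside, below the bail's peak and the centre of mass; z up. It starts in the tray, where there is finger room only at the bail.
- bail (a point): Peak of the carver's bail (10 mm round steel), on the bar's centre line, 133 mm above the foot. An arch in the carver's xz plane: legs at x = -36 and +36 mm, the bar rising 9 mm from the legs to the peak; clear opening under the peak 52 mm high (body top 76 mm above the foot), 62 mm long. A hook enters it along y. Axes as the carver's.
- carver_tail (a point): Middle of the tail grip, at x = -120 mm, 48 mm above the foot; axes as the carver's. The tail is 36 mm wide (y), 38 mm high, from x = -62 to -151 mm. With the carver under the beam the tail can be held from above; the bail cannot (beam overhead).
- tray: Fixed plywood tray, 334 x 92 x 78 mm (x, y, z), walls and floor 8 mm, open at the top, narrowed beside the tail. Origin: centre of the underside; x along its length. The carver starts in it with the same axes, clear by 4 mm or more at the ends, 4 to 9 mm beside the tail, 8 to 12 mm beside the body.
- jib: Fixed jib: post 34 mm square, 412 mm high, at y = -250 mm on a foot plate 150 x 90 x 12 mm, carrying a level beam along y (36 mm square, y = -270 to +110 mm, underside 366 mm above the bench). Open below the beam from the +y side. Origin on the bench under the beam; the hook's handle is on the -x side; z up.
- pad (a point): Point on the bench under the beam (= the jib's origin and axes) where the carver's origin should stand, its +x (burr) along the jib's +x. The dark mat there (230 x 90 mm, centred 15 mm to -x) is flush with the bench: the carver can be slid onto it.
- trolley (a joint): The trolley that carries the hook along the beam, m, positive to the jib's +y, range -0.18 to 0.06; at 0 the hook's seat is above the pad point. Moves with under 2 N, stays where left. 60 mm long, 44 mm deep (x).
- hook_slide (a joint): How far the hook is pulled down, m, 0 (retracted) to 0.17. A spring pulls it up with about 10 N at 0 and 13.5 N at 0.17 (net of the hook's own weight) and retracts it by itself, with the carver on it, when let go.
- hook_seat (a point): Where the bail's bar rests in the steel J hook (10 mm round): 10 mm above the centre line of the J's bottom. Jib axes; 260 mm above the bench when retracted. Shank at y = -17 mm going straight up; upturned tip at y = +22 mm, its end 17 mm above this point; underside of the J 15 mm below it. So it enters a bail by moving to +y.
- hook_grip (a point): Middle of the black hook handle, rigid with the hook: block 44 x 20 x 38 mm (x, y, z) to pinch across y from above, on a flange 50 x 50 mm whose upper face is 22 mm lower than this point. It lies at x = -120, y = -17, z = +60 mm from hook_seat (jib axes), 320 mm above the bench when retracted; nothing above it.
- mallet: Bystander: wooden mallet standing on its head, 84 mm across, 165 mm high. Origin: centre of its underside.
- gouge: Bystander: gouge 245 mm long lying along its x, 28 mm high, handle to -x. Origin on the bench under the ferrule, near its middle.

How it is judged:
By the outcome, as a careful person would: the job done as asked, in the order asked, and still so for the second after the job is handed in, with the robot touching nothing.
It also fails if it takes over 72 s, if anything falls off the work surface, if the arm or the gripper's body presses on something with over 40 N, if the wrist force passes 120 N, or if a joint passes its speed limit or range.

### The arm

A 7-joint arm with a two-finger parallel gripper is mounted at the origin on the work surface. World frame = base frame: x ahead of the robot, y to its left, z up, the work surface at z = 0. Lengths are in m, angles in rad, forces in N, time in s.
With the tool pointing down it reaches from about 0.4 to 0.9 m from the base axis. Payload 5.6 kg.
Tool frame: the origin (TCP) lies midway between the tips of the shut fingers; the grasp point (between the pads) lies 19 mm behind it; y points along the fingers, z is the direction in which the jaws open and shut, and the axes are right-handed (so a half turn about y gives the same grasp; the last joint's range is limited). The gripper opens to 92 mm and grips with 3 to 60 N. Pads are 20 mm wide; open, the fingers measure 128 mm over their backs; the gripper's body (75 mm by 189 mm) begins 69 mm behind the grasp point.
Start: joints at [-1.382, 0.468, -0.012, 1.603, 0.006, 1.071, -0.056], TCP at [0.149, 0.633, 0.215] pointing down, gripper open.
Joint ranges: [-2.53, 2.53], [-0.31, 2.02], [-1.57, 1.55], [0.28, 2.44], [-1.29, 4.43], [0.15, 1.84], [-2.92, 2.92]. Speed limits (rad/s): [2.57, 2.57, 3.14, 3.14, 3.14, 3.14, 3.14].

### API

Orientations are given as a 3x3 rotation matrix whose columns are the frame's x, y, z axes.
In Python, from station import env, effector, solver, viewer, workorder, search_frame, tip_of gives the robot as it stands. Calls block until the motion is done:
- env.reach(position, orientation): joint-space move of the TCP to a pose.
- env.movel(position, frame=None, rate=0.15): straight line of the TCP; frame=None keeps the orientation; rate is the mean speed in m/s.
- env.goto_joints(angles): joint-space move.
- effector.release() and effector.grasp(squeeze=None): open the fingers fully, or close them until they stop; squeeze is the grip in N (None keeps the last).
- env.pause(seconds).
- solver.inverse_kinematics(position, orientation): joint angles nearest the present ones, or None.
- env.sense(): the state.
- viewer.read_camera(name): name is "scene" or "top"; returns (picture, depth): 384x512x3 uint8, red, green, blue; 384x512 float32, m along the optical axis (not along the pixel's ray), 0 where there is no reading.
- viewer.camera_info(name): a dict with "intrinsics" (3x3 intrinsics, pixels), "dist_coeffs" ([k1, k2, p1, p2, k3] as OpenCV has them; the pictures are not rectified), "eye" and "rotation" of the camera in the world. Camera axes: x right, y up, looking along -z (the intrinsics and any distortion apply to the point x, -y, -z); pixel columns grow to the right and rows downward; lengths in m; the calibration is good to about 2 mm. A picture is of the moment at which its call begins. camera_info takes no time and is no camera call.
A pose or a line that the arm cannot do raises env.PlanningError and nothing moves.
- workorder.finish_job(): hands the job in, once; it reports no verdict.
Trained networks look in the newest picture that a camera, given by its name, has taken for a name from the list of things; names that differ only in an ending like _2 or _b are one class to them, and where a whole thing is asked for, a point or a joint stands for the part that bears it (a point fixed in the world has none). Each returns a list of dicts, best first, with "score" (0 to 1); they miss things now and then, are a little off and sometimes report something else, mostly with a low value. They report only what shows in the picture. A call takes as long as a camera call.
- search_frame(camera, name): "at" ([x, y, z] in m, in world coordinates, good to about 4 mm: the middle of the surface that is visible of it).
- tip_of(camera, name): "at" ([x, y, z] in m, in world coordinates, good to about 4 mm: a listed point, or the origin of a listed thing).
The state is a dict: "t": time; "joint_positions": joint angles; "joint_velocities": joint speeds; "tau": joint torques, N m; "ee_pos": TCP position; "tcp_rot": TCP orientation; "wrist_force": force on the tool from outside, world axes, zero at the start; "moment": the same for the moment, N m; "gripper_width": finger opening in m.
Only numpy, scipy, OpenCV 4.12 (cv2) and the standard library are available. Lean on these libraries where they do the work, as an engineer would, in place of code of your own. Each camera call takes 0.05 s, during which the arm holds its last target. There are 200 camera calls.

## Working session

There is one attempt and no reset: what is moved stays moved. The work goes in short steps, each a Python script; the robot and the scene stay as the last script left them, time stands still between calls to the robot, and variables do not carry over. Pictures are saved under pics/ and viewed, about 8 in all and at most 12, crops included, and the job is handed in when it is done.

```bash
ls; mkdir -p pics
python3 - <<'E'
from station import env, effector, solver, viewer, workorder, search_frame, tip_of
import cv2, numpy as np
np.set_printoptions(precision=4,suppress=True)
s=env.sense(); print(s['t'],s['ee_pos'],s['tcp_rot'],s['gripper_width'])
ims=[]
for c in ("scene","top"):
    p,d=viewer.read_camera(c); np.savez(f'pics/{c}0.npz',p=p,d=d)
    cv2.imwrite(f'pics/{c}0.png',cv2.resize(p[:,:,::-1],(800,600)))
    i=viewer.camera_info(c); print(c,i['eye'],i['rotation'],i['intrinsics'],i['dist_coeffs'])
    for n in ("carver","bail","carver_tail","tray","jib","pad","hook_seat","hook_grip","mallet","gouge"):
        try: r=tip_of(c,n)
        except Exception as e: r=[]; print(n,e)
        print(c,n,[(np.round(x['at'],4),round(x['score'],2)) for x in r[:2]])
print(env.sense()['t'])
E
```

```text
pics
0.0 [0.1493 0.632  0.2136] [[ 0.9733 -0.0003  0.2297]
 [-0.2297 -0.0017  0.9733]
 [ 0.0001 -1.     -0.0017]] 0.0918384935197022
scene [1.1614 0.3417 1.1786] [[-0.2981 -0.7825  0.5466]
 [ 0.9545 -0.2503  0.1623]
 [ 0.0098  0.5701  0.8215]] [[402.682    0.     256.8038]
 [  0.     402.682  189.1751]
 [  0.       0.       1.    ]] [0.0161 0.     0.     0.     0.    ]
scene carver [(array([0.5173, 0.3372, 0.0046]), 0.83)]
scene bail [(array([0.5172, 0.3438, 0.1392]), 0.91)]
scene carver_tail [(array([0.4012, 0.3247, 0.056 ]), 0.76)]
scene tray [(array([ 0.5204,  0.3381, -0.0006]), 0.56)]
scene jib [(array([ 0.656 , -0.1047, -0.0001]), 0.75)]
scene pad [(array([ 0.6578, -0.1021, -0.0018]), 0.61), (array([ 0.5372, -0.2887,  0.3216]), 0.41)]
scene hook_seat [(array([ 0.6562, -0.2686,  0.2623]), 0.92)]
scene hook_grip [(array([ 0.5371, -0.2879,  0.3231]), 0.91)]
scene mallet []
scene gouge [(array([ 0.3956, -0.2217, -0.0006]), 0.6)]
top [0.4345 0.1411 1.4311] [[-0.0055  0.9964 -0.0841]
 [-0.9999 -0.0066 -0.0131]
 [-0.0136  0.084   0.9964]] [[402.9806   0.     255.9945]
 [  0.     402.9806 193.6361]
 [  0.       0.       1.    ]] [-0.1233  0.      0.      0.      0.    ]
top carver [(array([ 0.5387, -0.2883,  0.3196]), 0.46)]
top bail [(array([0.5162, 0.3375, 0.137 ]), 0.61)]
top carver_tail [(array([0.4047, 0.3202, 0.0548]), 0.82)]
top tray [(array([0.5263, 0.3394, 0.0002]), 0.74)]
top jib [(array([ 0.6572, -0.1103,  0.0005]), 0.78), (array([0.5158, 0.338 , 0.0051]), 0.36)]
top pad [(array([ 0.6553, -0.1033, -0.0013]), 0.63), (array([ 0.6568, -0.2727,  0.265 ]), 0.41)]
top hook_seat [(array([ 0.656 , -0.2717,  0.2635]), 0.89)]
top hook_grip [(array([ 0.5358, -0.2899,  0.3183]), 0.72), (array([ 0.6525, -0.2711,  0.263 ]), 0.45)]
top mallet [(array([0.4149, 0.5582, 0.0023]), 0.79)]
top gouge [(array([ 0.3938, -0.223 ,  0.0027]), 0.98), (array([0.5166, 0.3386, 0.1403]), 0.21)]
1.1
```

View pics/scene0.png

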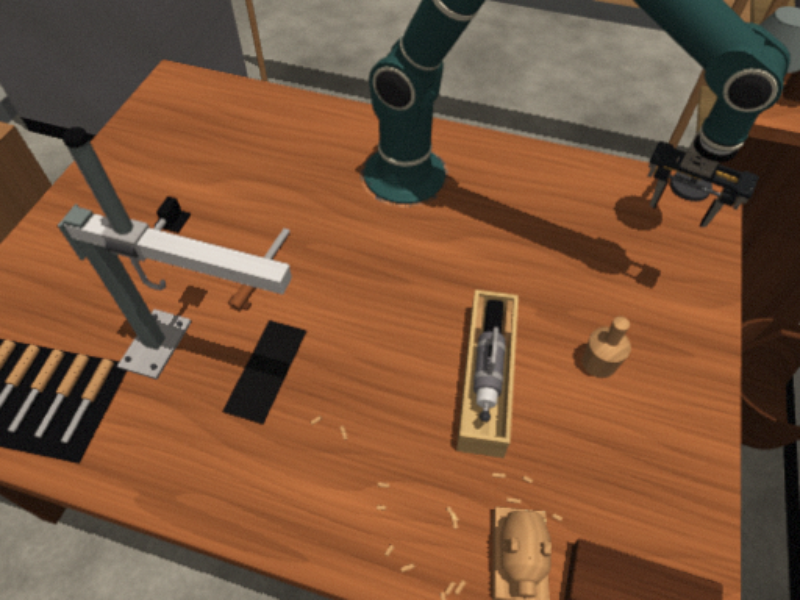

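View pics/top0.png

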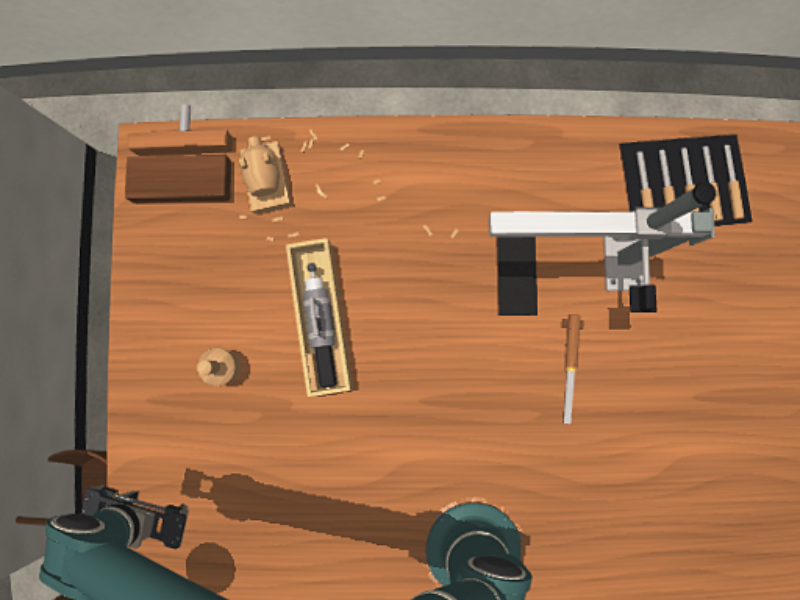

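The scene view shows the tray with the carver (490,370), the jib at left with its handle at (170,212), and the mat clear at (265,370). The top view agrees, with the beam at (590,223). Next I'll measure yaws and positions from depth.

```bash
cat > h.py <<'E'
import numpy as np, cv2
from station import env, effector, solver, viewer, workorder, search_frame, tip_of
np.set_printoptions(precision=4,suppress=True)
def cloud(c,d):
    i=viewer.camera_info(c); h,w=d.shape
    u,v=np.meshgrid(np.arange(w,dtype=float),np.arange(h,dtype=float))
    n=cv2.undistortPoints(np.stack([u,v],-1).reshape(-1,1,2),np.array(i['intrinsics']),np.array(i['dist_coeffs'])).reshape(h,w,2)
    P=np.stack([n[...,0]*d,-n[...,1]*d,-d],-1)
    W=P@np.array(i['rotation']).T+np.array(i['eye']); W[d==0]=np.nan
    return W
def rect(W,m):
    m=cv2.morphologyEx(m.astype(np.uint8),cv2.MORPH_OPEN,np.ones((2,2)))
    n,l,s,_=cv2.connectedComponentsWithStats(m); k=1+np.argmax(s[1:,4])
    q=W[l==k]; c,sz,a=cv2.minAreaRect((q[:,:2]*1000).astype(np.float32))
    if sz[0]<sz[1]: sz=sz[::-1]; a+=90
    return np.array(c)/1000,np.array(sz),(a+90)%180-90,np.median(q[:,2]),len(q)
def pts(c,n):
    r=tip_of(c,n); return (np.array(r[0]['at']),r[0]['score']) if r else None
E
python3 - <<'E'
from h import *
for c in("scene","top"):
    f=np.load(f'pics/{c}0.npz');p=f['p'].astype(int);W=cloud(c,f['d']);x,y,z=[W[...,k] for k in range(3)]
    mx=p.max(-1)
    print(c)
    print(' mat',rect(W,(mx<45)&(abs(z)<.015)&(abs(y+.1)<.12)&(x>.45)&(x<.85)))
    print(' beam',rect(W,(abs(z-.402)<.012)&(abs(y+.16)<.3)&(x>.6)&(x<.75)&(p.min(-1)>110)))
    T=(x>.3)&(x<.75)&(y>.22)&(y<.45)
    print(' tray',rect(W,T&(z>.005)&(z<.09)))
    m=T&(z>.12)&(z<.16); q=W[m]; print(' bail',q.mean(0),q.max(0),q.min(0),len(q),np.degrees(np.arctan2(*np.polyfit(q[:,0],q[:,1],1)[:1],1)))
    m=T&(z>.055)&(z<.075)&(mx<70); print(' tail',rect(W,m))
    print(' handle',rect(W,(z>.325)&(z<.35)&(mx<70)&(x<.6)&(x>.45)&(y<-.2)&(y>-.4)))
E
```

```text
scene
 mat (array([ 0.6511, -0.0902]), array([221.283 ,  88.9643]), 23.84558868408203, np.float64(nan), 1605)
 beam (array([ 0.5302, -0.1689]), array([342.4207, 301.949 ]), -88.81695520877838, np.float64(nan), 1509)
 tray (array([0.499 , 0.3417]), array([386.3225, 100.8589]), 8.867843627929688, np.float64(nan), 2953)
 bail [0.5279 0.3387 0.1374] [0.5621 0.3479 0.1472] [0.4829 0.3284 0.1203] 84 8.264228306852887
 tail (array([0.4151, 0.3267]), array([101.6608,  38.9204]), 6.489704608917236, np.float64(nan), 169)
 handle (array([ 0.4126, -0.3844]), array([368.7828,  34.3829]), 37.98797607421875, np.float64(nan), 114)
top
 mat (array([ 0.6266, -0.1113]), array([84.7067, 40.1738]), 88.6081314086914, np.float64(0.0016561740153353544), 246)
 beam (array([ 0.6583, -0.1464]), array([294.006 ,  41.5324]), 88.21553039550781, np.float64(nan), 1406)
 tray (array([0.5217, 0.3347]), array([349.632 ,  94.8671]), 8.400289535522461, np.float64(nan), 2699)
 bail [0.5172 0.3366 0.1395] [0.5573 0.3465 0.1483] [0.479  0.3268 0.1202] 81 8.598999563987888
 tail (array([0.4358, 0.3235]), array([32.7784, 19.5742]), -76.86294174194336, np.float64(0.07271886686113538), 40)
 handle (array([ 0.5439, -0.3586]), array([166.9319,  45.9608]), -78.58794021606445, np.float64(0.33530693527447375), 123)
```

```bash
cat >> h.py <<'E'
def plane(c,zp,shape=(384,512)):
    i=viewer.camera_info(c); h,w=shape
    u,v=np.meshgrid(np.arange(w,dtype=float),np.arange(h,dtype=float))
    n=cv2.undistortPoints(np.stack([u,v],-1).reshape(-1,1,2),np.array(i['intrinsics']),np.array(i['dist_coeffs'])).reshape(h,w,2)
    R=np.stack([n[...,0],-n[...,1],-np.ones((h,w))],-1)@np.array(i['rotation']).T
    e=np.array(i['eye']); return e+R*((zp-e[2])/R[...,2])[...,None]
E
python3 - <<'E'
from h import *
V=[]
for c in("scene","top"):
    f=np.load(f'pics/{c}0.npz');p=f['p'].astype(int);W=cloud(c,f['d']);x,y,z=[W[...,k] for k in range(3)]
    mx=p.max(-1)
    G=plane(c,0); gx,gy=G[...,0],G[...,1]
    print(c,'mat',rect(G,(mx<45)&(abs(z)<.02)&(gx>.5)&(gx<.82)&(gy>-.18)&(gy<-.02)))
    B=plane(c,.402); bx,by=B[...,0],B[...,1]
    m=(abs(z-.402)<.02)&(bx>.62)&(bx<.70)&(by<.05)&(by>-.22 if c=="top" else by>-.4)
    print(' beam',rect(B,m))
    xs=[];  # per-y centre line of beam
    for y0 in np.arange(-.2,0.0,.008):
        s=m&(abs(by-y0)<.004)
        if s.sum()>4: xs.append((y0,bx[s].min(),bx[s].max(),bx[s].mean()))
    xs=np.array(xs)
    for k in(1,2,3): a=np.polyfit(xs[:,0],xs[:,k],1); print('   edge yaw deg',-np.degrees(np.arctan(a[0])),'x at y=-.103',np.polyval(a,-.103))
    print('   beam end y',by[m].max())
    big=cv2.resize(f['p'][:,:,::-1],None,fx=4,fy=4,interpolation=cv2.INTER_CUBIC)
    V.append(big[600:1000,500:1100] if c=="scene" else big[500:900,1150:1850])
    T=plane(c,.078); tm=(abs(z-.07)<.03)&(T[...,0]>.33)&(T[...,0]<.72)&(T[...,1]>.27)&(T[...,1]<.41)
    print(' tray',rect(T,tm))
h=max(v.shape[0] for v in V)
cv2.imwrite('pics/crop.png',np.vstack([cv2.copyMakeBorder(v,0,0,0,700-v.shape[1],0) for v in V])[:, :][::1, ::1][:800] if 0 else cv2.resize(np.vstack([cv2.copyMakeBorder(v,0,0,0,700-v.shape[1],0) for v in V]),(525,600)))
for n in("pad","hook_seat","hook_grip","jib"):
    for c in("scene","top"):
        viewer.read_camera(c)
        print(n,c,pts(c,n))
E
```

```text
scene mat (array([ 0.6455, -0.1026]), array([225.3659,  87.3713]), 0.05105803534388542, np.float64(0.0), 1605)
 beam (array([ 0.6714, -0.1819]), array([394.38  ,  64.8084]), 88.2844467163086, np.float64(0.402), 2450)
   edge yaw deg 0.12803972221768323 x at y=-.103 0.6427680751394177
   edge yaw deg 0.01736153393388316 x at y=-.103 0.6886191961957906
   edge yaw deg 0.030979354816257323 x at y=-.103 0.6657991839061496
   beam end y 0.012058043858450163
 tray (array([0.5345, 0.343 ]), array([347.3358,  93.2518]), 8.584969520568848, np.float64(0.07800000000000007), 2165)
top mat (array([ 0.6266, -0.1114]), array([83.1385, 39.8981]), 88.78314208984375, np.float64(0.0), 246)
 beam (array([ 0.6509, -0.1094]), array([226.1948,  40.1187]), -89.95760893076658, np.float64(0.4019999999999999), 1259)
   edge yaw deg -1.1592414034143423 x at y=-.103 0.6346682220025692
   edge yaw deg -0.27783561913775645 x at y=-.103 0.6712150504286495
   edge yaw deg -0.7152087773268748 x at y=-.103 0.652958818399641
   beam end y 0.006235235623856833
 tray (array([0.5178, 0.3331]), array([335.0536,  96.983 ]), 8.579108238220215, np.float64(0.07800000000000007), 2006)
pad scene (array([ 0.6585, -0.1044, -0.0031]), 0.74)
pad top (array([ 0.6563, -0.107 ,  0.001 ]), 0.72)
hook_seat scene (array([ 0.6565, -0.2703,  0.2601]), 0.77)
hook_seat top (array([ 0.6522, -0.273 ,  0.2634]), 0.75)
hook_grip scene (array([ 0.5393, -0.2865,  0.3201]), 0.58)
hook_grip top (array([ 0.5391, -0.2866,  0.3178]), 0.93)
jib scene (array([ 0.6562, -0.1061, -0.0013]), 0.83)
jib top (array([ 0.6566, -0.1113, -0.0008]), 0.78)
```

View pics/crop.png

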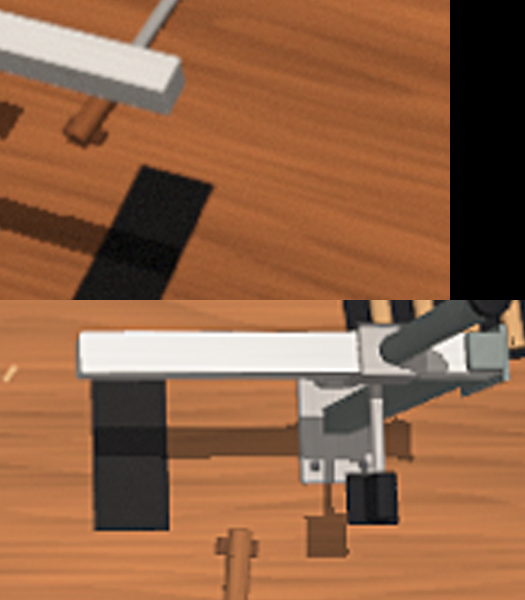

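The crop shows the mat square with the beam (yaw about 0), and the carver yaw is about 8.5°. The pad is at about (0.657, -0.105) and the bail at about (0.5175, 0.338). I'll check IK for the waypoints, then grasp the bail.

```bash
cat >> h.py <<'E'
def Rz(deg):
    c,s=np.cos(np.radians(deg)),np.sin(np.radians(deg)); return np.array([[c,0,-s],[s,0,c],[0,-1,0.]])
PAD=np.array([.657,-.105]); D=.125
def st(l=''):
    s=env.sense(); print(l,'t %.2f'%s['t'],s['ee_pos'],'F',s['wrist_force'],'w %.4f'%s['gripper_width'])
E
python3 - <<'E'
from h import *
for n,p,a in [('place',(PAD[0]-D,PAD[1],.115),0),('tail0',(PAD[0]-D-.12,PAD[1],.03),0),('tail0up',(PAD[0]-D-.12,PAD[1],.2),0),('tail1',(PAD[0]-.12,PAD[1],.03),0),('h0',(.537,-.287,.32),0),('h0up',(.537,-.287,.38),0),('h1',(.537,-.287,.14),0),('h2',(.537,-.122,.14),0),('h3',(.537,-.122,.30),0)]:
    q=solver.inverse_kinematics(p,Rz(a)); print(n,None if q is None else np.array(q))
effector.release()
R=Rz(8.5)
env.reach((.5175,.338,.23),R)
env.movel((.5175,.338,.1225),R,rate=.12)
effector.grasp(50); st('grasped')
env.movel((.5175,.338,.235),R,rate=.08); st('up')
E
```

```text
place [-0.297   0.4512  0.5408  1.9779 -0.3196  0.7959  1.9968]
tail0 [-0.0874  0.4272  0.3022  2.2732 -0.2738  0.4736  2.0048]
tail0up [-0.5799  0.0986  0.812   2.1779 -0.0914  0.8978  1.8575]
tail1 [-0.1277  0.5746  0.3291  1.9917 -0.3061  0.6225  1.9736]
h0 [-0.3793  0.5028  1.1735  1.6342 -0.4757  1.3268  2.4396]
h0up [-0.3919  0.4586  1.1978  1.5436 -0.4292  1.4335  2.4007]
h1 [-0.2358  0.6509  0.9506  1.8152 -0.6227  1.0073  2.5404]
h2 [-0.3169  0.4361  0.6064  1.9445 -0.3239  0.8579  2.0312]
h3 [-0.5861  0.2812  0.9213  1.7926 -0.2407  1.1863  1.9784]
grasped t 6.12 [0.5174 0.3383 0.1225] F [-0.0167  1.7316 -0.7437] w 0.0083
up t 7.68 [0.5172 0.3378 0.2343] F [ 0.1479 -0.8704 -5.063 ] w 0.0085
```

Run:
```python
from h import *
env.movel((PAD[0]-D,PAD[1],.235),Rz(0),rate=.2); st('over')
env.movel((PAD[0]-D,PAD[1],.125),rate=.1); st()
for z in (.120,.1165,.114,.112):
    env.movel((PAD[0]-D,PAD[1],z),rate=.03); f=env.sense()['wrist_force'][2]; print(z,f)
    if f>-1.5: break
effector.release(); st('rel')
env.movel((PAD[0]-D,PAD[1],.19),rate=.15)
env.movel((PAD[0]-D-.12,PAD[1],.20),rate=.2)
for c in("scene","top"):
    p,d=viewer.read_camera(c); np.savez(f'pics/{c}1.npz',p=p,d=d); cv2.imwrite(f'pics/{c}1.png',p[:,:,::-1])
    for n in("carver","bail","carver_tail","pad","hook_grip","hook_seat"): print(c,n,pts(c,n))
st()
a,b=[cv2.imread(f'pics/{c}1.png') for c in("scene","top")]
A=cv2.resize(a[110:300,60:320],None,fx=2.3,fy=2.3); B=cv2.resize(b[80:300,200:460],None,fx=2.3,fy=2.3)
print(A.shape,B.shape); cv2.imwrite('pics/s1.png',cv2.resize(np.vstack([A,B]),(400,600)))
```

```text
over t 10.05 [ 0.5321 -0.104   0.2349] F [ 0.1716  0.8365 -4.4331] w 0.0089
 t 11.30 [ 0.5326 -0.1051  0.1257] F [-0.5271  0.2444 -4.4528] w 0.0086
0.12 -4.5562900201843375
0.1165 -4.805872228028647
0.114 -2.2068895687606624
0.112 14.171682087621965
rel t 13.66 [ 0.532 -0.105  0.112] F [-0.3641  0.5133  0.086 ] w 0.0919
scene carver (array([ 0.5315, -0.103 , -0.003 ]), 0.92)
scene bail (array([ 0.5325, -0.1002,  0.1323]), 0.67)
scene carver_tail (array([ 0.4161, -0.1034,  0.0477]), 0.61)
scene pad (array([ 0.6563, -0.1046, -0.0005]), 0.81)
scene hook_grip (array([ 0.5367, -0.2882,  0.32  ]), 0.57)
scene hook_seat (array([ 0.6564, -0.2687,  0.2594]), 0.62)
top carver (array([ 0.5323, -0.1053, -0.0018]), 0.89)
top bail (array([ 0.532 , -0.1056,  0.1287]), 0.59)
top carver_tail (array([ 0.421 , -0.1073,  0.0496]), 0.57)
top pad (array([ 0.6537, -0.1045, -0.0034]), 0.83)
top hook_grip (array([ 0.5371, -0.2875,  0.3214]), 0.91)
top hook_seat (array([ 0.6522, -0.2717,  0.2629]), 0.94)
 t 15.78 [ 0.412 -0.105  0.2  ] F [-0.0496 -0.1594 -1.1576] w 0.0918
(437, 598, 3) (506, 598, 3)
```

View pics/s1.png

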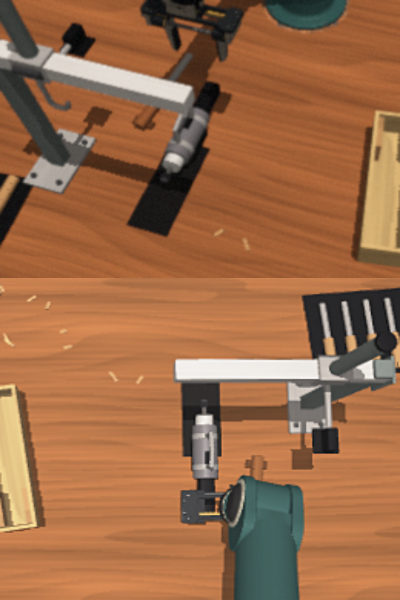

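The carver stands straight with its burr end over the mat (scene panel, ~(180,160)). I'll grip the tail and slide it on.

Run:
```python
from h import *
x0,y=.412,-.105; dx=.1245
env.movel((x0,y,.10),Rz(0),rate=.2)
env.movel((x0,y,.030),rate=.1); st('down')
effector.grasp(35); st('grip')
env.movel((x0+dx,-.1043,.030),rate=.07); st('slid')
effector.release()
env.movel((x0+dx,-.1043,.12),rate=.12)
env.movel((x0+dx,-.1043,.39),rate=.25); st('up')
for c in("scene","top"):
    p,d=viewer.read_camera(c); np.savez(f'pics/{c}2.npz',p=p,d=d); cv2.imwrite(f'pics/{c}2.png',p[:,:,::-1])
    for n in("carver","bail","carver_tail","pad","hook_grip","hook_seat"): print(c,n,pts(c,n))
a=cv2.imread('pics/scene2.png'); cv2.imwrite('pics/s2.png',cv2.resize(a[120:290,60:270],None,fx=3,fy=3))
st()
```

```text
down t 17.27 [ 0.4125 -0.1051  0.0305] F [-0.1916 -0.1363  0.2159] w 0.0919
grip t 18.16 [ 0.412  -0.1049  0.03  ] F [ 0.6219 -0.0077  0.9969] w 0.0357
slid t 20.08 [ 0.5345 -0.1046  0.03  ] F [-6.6354 -0.6268  7.4178] w 0.0359
up t 23.15 [ 0.5359 -0.1041  0.3884] F [ 0.7539 -0.2861 -0.4957] w 0.0921
scene carver (array([ 0.6561, -0.1065,  0.0005]), 0.86)
scene bail (array([ 0.6514, -0.0996,  0.1336]), 0.78)
scene carver_tail (array([ 0.5363, -0.1056,  0.0477]), 0.94)
scene pad (array([ 0.6572, -0.1037, -0.0035]), 0.88)
scene hook_grip (array([ 0.5377, -0.2839,  0.3239]), 0.56)
scene hook_seat (array([ 0.6573, -0.2679,  0.2561]), 0.55)
top carver (array([ 0.6541, -0.1057, -0.0018]), 0.93)
top bail (array([ 0.6568, -0.1065,  0.129 ]), 0.67)
top carver_tail (array([ 0.5435, -0.1057,  0.05  ]), 0.7)
top pad (array([ 0.6559, -0.1073, -0.0013]), 0.56)
top hook_grip (array([ 0.6546, -0.1059, -0.0011]), 0.41)
top hook_seat None
 t 23.85 [ 0.5365 -0.1043  0.39  ] F [-1.1428  0.3928 -0.5981] w 0.0916
```

View pics/s2.png

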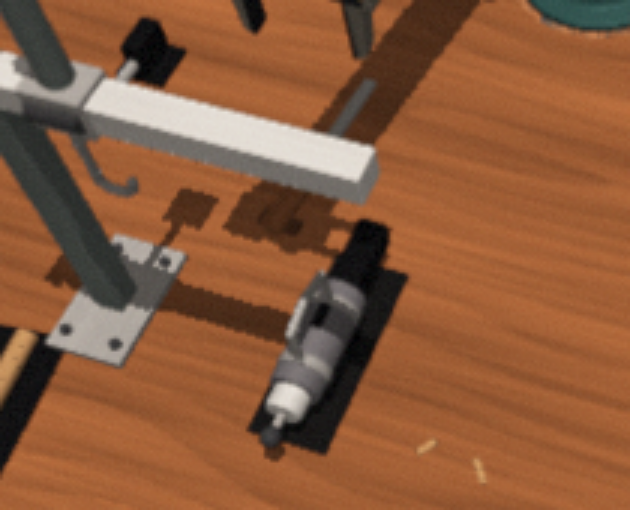

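The carver is on the mat, parallel to it, with its tail under the handle's path. Next I'll grip the handle, pull down and pass the hook under the bail.

Run:
```python
from h import *
hx,hy=.5368,-.2872
env.movel((hx,hy,.39),Rz(0),rate=.25)
env.movel((hx,hy,.3035),rate=.12); st('at handle')
effector.grasp(60); st('grip')
z0=env.sense()['ee_pos'][2]
env.movel((hx,hy,.3035-.1595),rate=.12); st('pulled'); print('drop',z0-env.sense()['ee_pos'][2])
for c in("scene","top"):
    p,d=viewer.read_camera(c)
    for n in("hook_grip","hook_seat","bail"): print(c,n,pts(c,n))
env.movel((hx,-.165,.144),rate=.15); st('near')
env.movel((hx,-.1225,.144),rate=.07); st('in')
env.pause(.2); st('in')
p,d=viewer.read_camera("scene"); np.savez('pics/scene3.npz',p=p,d=d)
for n in("hook_grip","hook_seat","bail","carver"): print(n,pts("scene",n))
cv2.imwrite('pics/s3.png',cv2.resize(p[120:290,60:270,::-1],None,fx=3,fy=3,interpolation=cv2.INTER_CUBIC))
```

```text
at handle t 25.60 [ 0.5373 -0.2873  0.3043] F [0.0111 0.3098 0.1706] w 0.0922
grip t 26.68 [ 0.5368 -0.2873  0.3035] F [-0.7186  0.632   0.2688] w 0.0197
pulled t 28.16 [ 0.5382 -0.2886  0.1466] F [-2.7171 -0.6154 12.5426] w 0.0198
drop 0.1569185103654198
scene hook_grip (array([ 0.5385, -0.2913,  0.1668]), 0.59)
scene hook_seat (array([ 0.6562, -0.2671,  0.1063]), 0.87)
scene bail (array([ 0.6539, -0.1023,  0.1325]), 0.56)
top hook_grip (array([ 0.5393, -0.2894,  0.1609]), 0.66)
top hook_seat (array([ 0.6558, -0.2737,  0.1066]), 0.68)
top bail (array([ 0.654 , -0.1072,  0.1328]), 0.73)
near t 29.52 [ 0.5381 -0.1651  0.1463] F [-4.1317  1.2887 12.491 ] w 0.0198
in t 30.28 [ 0.5381 -0.1225  0.1461] F [-3.7517  0.6334 13.89  ] w 0.0196
in t 30.48 [ 0.5381 -0.1227  0.1462] F [-4.4479  0.767  12.9024] w 0.0195
hook_grip (array([ 0.5375, -0.1202,  0.1644]), 0.64)
hook_seat (array([ 0.6587, -0.101 ,  0.1025]), 0.79)
bail (array([ 0.654 , -0.103 ,  0.1319]), 0.71)
carver (array([ 0.6557, -0.106 , -0.0043]), 0.71)
```

View pics/s3.png

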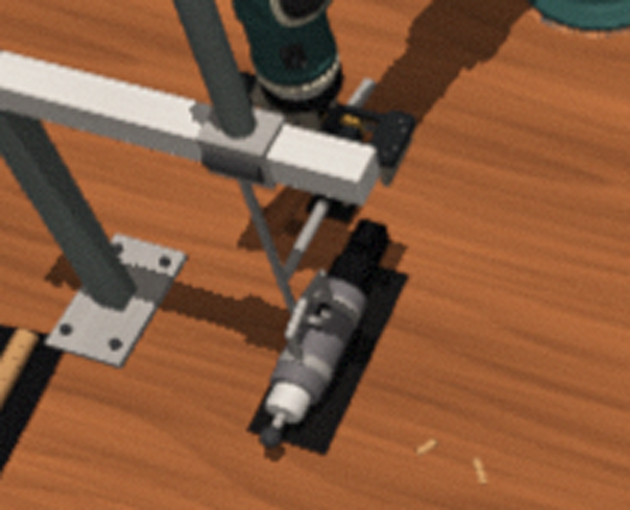

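The hook's J has passed through under the bail (around (320,310)), with no contact force. I'll raise it slowly.

Run:
```python
from h import *
hx,hy=.5375,-.1225
env.movel((hx,hy,.165),rate=.05); st()
env.movel((hx,hy,.19),rate=.03); st('lift')
env.movel((hx,hy,.285),rate=.05); st()
env.movel((hx,hy,.3025),rate=.02); st('top'); env.pause(.5); st()
for c in("scene","top"):
    p,d=viewer.read_camera(c)
    for n in("hook_grip","hook_seat","bail","carver","carver_tail"): print(c,n,pts(c,n))
    if c=="scene": cv2.imwrite('pics/s4.png',cv2.resize(p[90:290,60:310,::-1],None,fx=3,fy=3,interpolation=cv2.INTER_CUBIC))
st()
```

```text
t 31.30 [ 0.538  -0.1228  0.1671] F [-6.8142  0.843  12.7927] w 0.0197
lift t 32.28 [ 0.5373 -0.1229  0.191 ] F [-5.2809  0.4496  7.482 ] w 0.0193
 t 34.33 [ 0.5368 -0.1228  0.2857] F [-6.3081 -0.6834  5.8901] w 0.0195
top t 35.36 [ 0.5367 -0.1228  0.3031] F [-5.9567  0.4587  5.8598] w 0.0196
 t 35.86 [ 0.5367 -0.1228  0.3032] F [-6.0995 -0.6204  5.8163] w 0.0196
scene hook_grip (array([ 0.539 , -0.1236,  0.3201]), 0.85)
scene hook_seat (array([ 0.6555, -0.1039,  0.2589]), 0.79)
scene bail (array([ 0.6522, -0.1015,  0.2606]), 0.95)
scene carver (array([ 0.6579, -0.1046,  0.1247]), 0.69)
scene carver_tail (array([ 0.5388, -0.1027,  0.1711]), 0.93)
top hook_grip None
top hook_seat (array([ 0.6531, -0.1051,  0.2635]), 0.73)
top bail (array([ 0.6543, -0.105 ,  0.2594]), 0.89)
top carver (array([ 0.6582, -0.1056,  0.128 ]), 0.9)
top carver_tail (array([ 0.5424, -0.1068,  0.1694]), 0.73)
 t 36.46 [ 0.5367 -0.1228  0.3032] F [-7.139  -0.3849  5.2261] w 0.0194
```

View pics/s4.png

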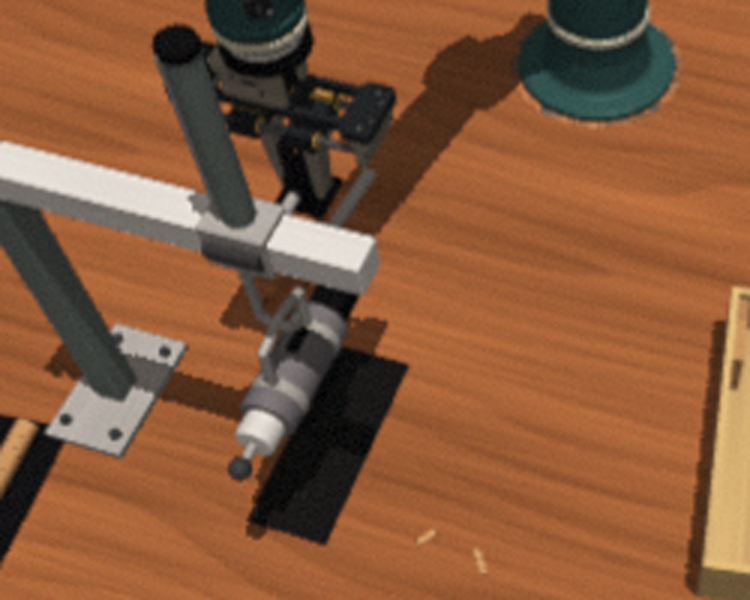

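The carver hangs from the hook at full height, tail 0.170 and axis level. I'll relieve the small side force, let go and back off.

Run:
```python
from h import *
env.movel((.5365,-.1228,.3032),rate=.01); st('relieved')
effector.release()
env.movel((.5362,-.1228,.36),rate=.06)
env.movel((.50,-.1,.45),rate=.15)
env.movel((.40,.15,.45),rate=.25)
env.pause(3); st()
r={}
for k in range(2):
  for c in("scene","top"):
    p,d=viewer.read_camera(c)
    for n in("hook_grip","hook_seat","bail","carver","carver_tail","mallet","gouge"): print(c,n,pts(c,n))
    if k: r[c]=p
    W=cloud(c,d); m=(abs(W[...,0]-.655)<.15)&(abs(W[...,1]+.105)<.06)&(W[...,2]>.1)&(W[...,2]<.3)
    print(c,'cloud',W[m].mean(0),m.sum())
  if k==0: env.pause(.6)
A=cv2.resize(r['scene'][100:290,60:310],None,fx=2,fy=2); B=cv2.resize(r['top'][80:270,210:460],None,fx=2,fy=2)
cv2.imwrite('pics/s5.png',cv2.resize(np.vstack([A,B])[:,:,::-1],(394,600))); st()
```

```text
relieved t 36.73 [ 0.5366 -0.1228  0.3033] F [-2.1821 -0.7607  1.4293] w 0.0198
 t 44.01 [0.4  0.15 0.45] F [ 1.3807 -0.7189 -0.4105] w 0.0915
scene hook_grip (array([ 0.5413, -0.1233,  0.3215]), 0.8)
scene hook_seat (array([ 0.6558, -0.1042,  0.2601]), 0.72)
scene bail (array([ 0.6501, -0.1041,  0.2578]), 0.68)
scene carver (array([ 0.6614, -0.1041,  0.1254]), 0.77)
scene carver_tail (array([ 0.5418, -0.1042,  0.1693]), 0.83)
scene mallet (array([0.4123, 0.5623, 0.001 ]), 0.67)
scene gouge (array([ 0.3939, -0.2227, -0.0016]), 0.53)
scene cloud [ 0.6649 -0.098   0.2051] 1543
top hook_grip (array([ 0.5373, -0.1241,  0.318 ]), 0.96)
top hook_seat None
top bail (array([ 0.6511, -0.1053,  0.259 ]), 0.65)
top carver (array([ 0.6561, -0.105 ,  0.1293]), 0.64)
top carver_tail (array([ 0.5427, -0.1073,  0.1721]), 0.72)
top mallet (array([ 0.416 ,  0.5559, -0.0007]), 0.56)
top gouge (array([ 0.3971, -0.2214,  0.0029]), 0.84)
top cloud [ 0.6085 -0.1021  0.2063] 1097
scene hook_grip (array([ 0.5394, -0.1217,  0.3202]), 0.86)
scene hook_seat (array([ 0.6557, -0.1032,  0.2615]), 0.64)
scene bail (array([ 0.6568, -0.1039, -0.0024]), 0.48)
scene carver (array([ 0.6618, -0.1019,  0.1272]), 0.94)
scene carver_tail (array([ 0.5397, -0.1028,  0.1691]), 0.74)
scene mallet (array([ 0.4135,  0.5652, -0.0012]), 0.93)
scene gouge (array([ 0.3954, -0.2205,  0.0002]), 0.69)
scene cloud [ 0.6646 -0.0981  0.205 ] 1546
top hook_grip (array([ 0.5372, -0.1234,  0.3173]), 0.97)
top hook_seat (array([ 0.6542, -0.1068,  0.262 ]), 0.89)
top bail (array([ 0.654 , -0.1054,  0.2587]), 0.79)
top carver (array([ 0.6612, -0.1071, -0.0002]), 0.29)
top carver_tail (array([ 0.5457, -0.1044,  0.1699]), 0.75)
top mallet None
top gouge (array([ 0.3966, -0.2204,  0.0014]), 0.91)
top cloud [ 0.6087 -0.1022  0.2063] 1097
 t 46.21 [0.4  0.15 0.45] F [-0.3678 -0.2964 -0.1993] w 0.0919
```

View pics/s5.png

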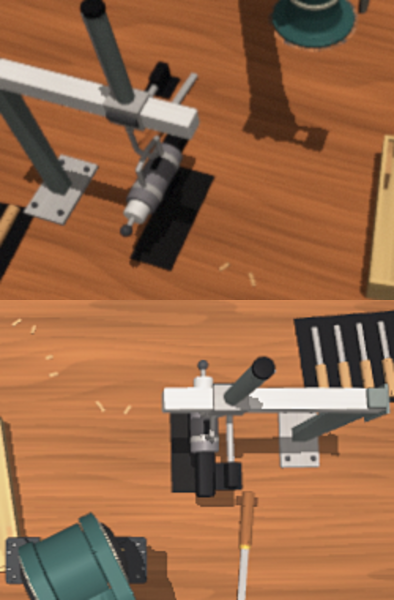

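The final view shows it hanging clear of the mat under the beam. The bail and origin x estimates suggest a slight nose-up pitch, so I'll quantify that by ICP against the standing cloud.

```bash
cat > pitch.py <<'E'
from h import *
from scipy.spatial import cKDTree
from scipy.spatial.transform import Rotation as Ro
from scipy.optimize import least_squares
def sel(W,z0):
    P=W[np.isfinite(W).all(-1)]
    m=(P[:,0]>.48)&(P[:,0]<.80)&(abs(P[:,1]+.105)<.05)&(P[:,2]>z0+.025)&(P[:,2]<z0+.078)
    return P[m]
def run():
  for c in("scene","top"):
    p,d=viewer.read_camera(c); np.savez(f'pics/{c}_now.npz',p=p,d=d)
    A=sel(cloud(c,np.load(f'pics/{c}2.npz')['d']),0); B=sel(cloud(c,d),.127)
    if c=='top': B=B[B[:,0]<.62]
    T=cKDTree(A); o=np.array([.655,-.105,.048])
    def res(v):
        Q=(B-o-[0,0,.127]-v[:3])@Ro.from_rotvec(v[3:]).as_matrix()+o   # inverse of A->B
        dd,i=T.query(Q); return dd
    r=least_squares(res,np.zeros(6),loss='soft_l1',f_scale=.002,diff_step=1e-4,x_scale=[.01]*3+[.05]*3)
    print(c,len(A),len(B),'shift mm',r.x[:3]*1000,'rot deg xyz',np.degrees(r.x[3:]),'res mm',1000*np.median(res(r.x)))
if __name__=='__main__': run(); st()
E
python3 pitch.py
```

```text
scene 1097 1040 shift mm [ 1.1173 -0.0318 -0.1397] rot deg xyz [-2.5307 -1.8514 -0.233 ] res mm 2.3154502875613376
top 410 507 shift mm [-2.3984 -2.916  -3.9638] rot deg xyz [67.3019  0.1492 -0.2501] res mm 7.340395913656499
 t 46.31 [0.4  0.15 0.45] F [-1.1551 -0.029  -0.0192] w 0.0922
```

Run:
```python
from h import *
for c in("scene","top"):
    o=[]
    R={}
    for k,z0 in(('2',0),('_now',.127)):
        W=cloud(c,np.load(f'pics/{c}{k}.npz')['d']); P=W[np.isfinite(W).all(-1)]
        P=P[(abs(P[:,1]+.105)<.012)&(P[:,2]>z0+.03)&(P[:,2]<z0+.09)]
        R[k]={round(x,3):(np.median(P[abs(P[:,0]-x)<.008][:,2])-z0,(abs(P[:,0]-x)<.008).sum()) for x in np.arange(.51,.79,.016) if (abs(P[:,0]-x)<.008).sum()>3}
    for x in R['2']:
        if x in R['_now']: o.append((x,R['2'][x][0]*1000,R['_now'][x][0]*1000,R['2'][x][1],R['_now'][x][1]))
    print(c); print(np.array(o))
    o=np.array(o); dz=o[:,2]-o[:,1]; s=abs(dz)<12
    print('slope deg',np.degrees(np.polyfit(o[s,0]*1000,dz[s],1)[0]))
```

```text
scene
[[ 0.574  65.029  61.8429 32.     28.    ]
 [ 0.59   64.8738 63.0102 23.     24.    ]
 [ 0.606  74.3815 72.3334 29.     28.    ]
 [ 0.622  76.0495 74.367  26.     29.    ]
 [ 0.638  75.9864 75.7122 35.     35.    ]
 [ 0.654  74.9543 74.9035 38.     42.    ]
 [ 0.67   73.622  74.8264 38.     37.    ]
 [ 0.686  74.1591 75.3835 21.     28.    ]
 [ 0.702  75.1125 77.1058 39.     47.    ]
 [ 0.718  72.7945 73.2501 46.     53.    ]
 [ 0.734  66.0438 68.2046 42.     42.    ]
 [ 0.75   54.5278 60.2602 48.     64.    ]
 [ 0.766  55.5357 58.9777 23.     26.    ]
 [ 0.782  53.5685 57.4639 26.     35.    ]]
slope deg 2.0238614574211105
top
[[ 0.51   65.1317 60.9818 27.     38.    ]
 [ 0.526  66.4718 62.3939 33.     41.    ]
 [ 0.638  76.3631 78.0559 20.     31.    ]
 [ 0.654  76.6372 75.7442 22.     29.    ]
 [ 0.75   51.612  54.9036  4.     15.    ]
 [ 0.766  55.3505 60.8286 27.     30.    ]
 [ 0.782  58.2151 59.5639  4.      9.    ]]
slope deg 1.6582918290400988
```

Run:
```python
from h import *
print(workorder.finish_job()); st()
```

```text
the job is handed in; nothing more can be done
None
the job is handed in; nothing more can be done
```

The carver is hanging still from the fully retracted hook above the mat, but about 2° nose-up rather than perfectly level. I handed the job in at about 46 s of the 72 s allowed.

**What I did:**
1. I lifted the carver out of its tray by the bail and set it down on the handle side of the beam, with the burr pointing away from the handle.
2. I gripped the tail and slid the carver onto the mat, about 2 mm short of the pad point.
3. I pulled the hook handle down about 157 mm, ran the hook under the bail without touching it, and guided it slowly back up. Then I let go and backed the arm off.

**Last checks:**
- **Hook height:** the seat measured about 0.26 m and the handle 0.32 m, which is fully retracted.
- **Stillness:** two sets of depth images 0.6 s apart or more agreed to within 0.3 mm.
- **Bystanders:** the gouge and mallet are where they started, within measurement noise.
- **Forces:** the highest wrist force I read was about 14 N. I only sampled it between moves.
- **Robot:** clear of everything.

**What was off:**
- **Pitch:** comparing depth images of the carver standing and hanging gave 1.7–2.0° nose-up. The hook probably sits 2–3 mm towards the burr from the bail's peak. I left it because another attempt risked running out of time.
- **Failed or stray readings:** the 3D fit from the top camera failed (7 mm residual), so I ignored it. Two late detections of the bail and carver put them on the bench. They had low scores (0.48 and 0.29) and contradicted the other readings.

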